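# Close a rivet and feed the clasp bar to the next notch

## Task

A brass hat-clasp bar lies on the sliding carriage of the small hand press: close the rivet by pressing the press lever all the way down to its stop, leaving the carriage where it is, and let the lever come back up. Then grip the upright steel post of the carriage and slide it away from the press head until you feel its spring ball drop into the notch, well before the end of the slide, and finish there, still gripping the post firmly with the carriage seated in the notch. Leave everything else on the table where it is.

Things in the scene. Friction and masses are not known exactly. Their poses are not given: they have to be found in the camera images.
- press: Grey hand press with its feed slide, one unit fixed on a dark base plate (170 x 440 x 12 mm). Origin: on the table, below the slide's middle line. +y: the way the carriage is fed, away from the press head; +x: to the back, z up. Press head over y = -130 mm (55 mm wide in y, x -32 to +112 mm, top z = 165 mm). Slide: along y at x = 0, 58 mm wide, top z = 40 mm, from y = -180 to +248 mm.
- lever_pivot (a point): Pivot of the press lever, at x = +60, y = -130, z = 200 mm in the frame of press, between two cheeks that rise to z = 218 mm. The lever turns about the press's y axis through this point.
- lever_bar (a point): Middle of the black cross-bar (22 mm thick, 92 mm long, along the press's y) at the lever's free end, 170 mm from the pivot, on the pivot's -x side (press frame). At rest the lever rises at 0.55 rad above level (bar middle 289 mm above the table); at its stop it points 0.15 rad below level (bar middle 175 mm above the table). It is free to be pushed down from above.
- lever (a joint): Angle of the press lever in rad: 0 at rest (up), 0.70 at its lower stop. A spring lifts it back by itself when released; pushing it down takes about 2 N at the start and 5 N at the stop, at the bar.
- carriage: Sliding carriage: aluminium plate 60 x 180 x 14 mm, a brass bar on it. Origin: centre of its underside, 42 mm above the table; y along the feed. Travel 0 (by the press head) to 190 mm (hard end stop), starts at 0 to 30 mm. Rubs with about 2 N. One notch, set by hand anywhere from 90 to 150 mm of travel, draws it forward over the last 6 mm (up to 11 N), then holds: pushing it out takes about 12 N.
- post (a point): Upright round steel post on the carriage, to grip it by: 22 mm across, 52 mm high above the plate's top (foot collar 32 mm across, 5 mm high), part of the carriage, 70 mm ahead (+y) of its middle. This point: on its axis 30 mm above the plate's top, 86 mm above the table. At travel q it stands at x = 0, y = q in the frame of press. Clear all round and from above.
- detent_ball (a joint): Drop of the spring ball under the carriage in m: 0 to 0.001 while it runs on the flat strip, about 0.0045 in the middle of the notch, a V groove 13 mm wide with flanks at 40 degrees.
- hat_block: Round wooden hat-forming block, 164 mm across, 125 mm high, standing loose at the right. Origin: centre of its underside. A bystander.
- wood_bowl: Small dark wooden bowl, 90 mm across, 40 mm high, loose in front of the feed slide. Origin: centre of its underside. A bystander.
- rivet_jar: Small glass jar with a metal cap, 44 mm across, 55 mm high, loose in front of the feed slide. Origin: centre of its underside. A bystander.
- cone_a: Black thread cone, 68 mm across, 115 mm high, standing at the left. Origin: centre of its underside. A bystander.
- cone_b: Grey thread cone, 68 mm across, 115 mm high, standing at the left. Origin: centre of its underside. A bystander.
- clothes_brush: Hand brush lying at the front left, about 200 mm long. A bystander.
- hammer: Hammer lying at the right, 240 mm long. A bystander.

How it is judged:
By the outcome, as a careful person would: the job done as asked, in the order asked, and still so for the second after the job is handed in, while the arm keeps its last pose, push and grip.
It also fails if it takes over 54 s, if anything falls off the work surface, if the arm or the gripper's body presses on something with over 40 N, if the wrist force passes 120 N, or if a joint passes its speed limit or range.

## Robot

A 6-joint arm with a two-finger parallel gripper is mounted at the origin on the work surface. World frame = base frame: x ahead of the robot, y to its left, z up, the work surface at z = 0. Lengths are in mm, angles in rad, forces in N, time in s.
With the tool pointing down it reaches from about 350 to 775 mm from the base axis. Payload 7.3 kg.
Tool frame: the origin (TCP) lies on the mounting face of the last link; the fingertips stand 178 mm ahead of it and the grasp point (between the pads) lies 159 mm ahead of it; z points along the fingers, y is the line along which they close (so a half turn about z gives the same grasp; the last joint's range is limited). The gripper opens to 92 mm and grips with 3 to 60 N. Pads are 19 mm wide; open, the fingers measure 130 mm over their backs; the gripper's body (75 mm by 190 mm) begins 47 mm behind the grasp point.
Start: joints at [1.015, 0.342, 1.524, -0, 1.275, -0.146], TCP at [209.153, 481.542, 404.741] pointing down, gripper open.
Joint ranges: [-2.53, 2.53], [-0.77, 2.02], [0.04, 2.7], [-1, 4.14], [0.28, 2.66], [-3.11, 3.11]. Speed limits (rad/s): [2.57, 2.57, 3.14, 3.14, 3.14, 3.14].

## Interface

Orientations are given as [roll, pitch, yaw] about the fixed x, y, z axes, in that order (R = Rz(yaw) Ry(pitch) Rx(roll)).
In Python, from plant import bot, vision gives the robot as it stands. The module is installed in compiled form; this text tells all that it offers.
- The arm moves only by the shell command python3 -m crank FILE, which reads ROWS from the file FILE. ROWS is a JSON object with one list for each field, all of the same length, 1 to 5, a row being the entries at one place: finger_gap (the finger opening in mm), sx, sy, sz (the shift in mm), twist (a turn about the tool's z in rad); each row is the pose to reach, as a shift and turn from the pose commanded when the command began, along the tool's axes at that moment; what a row does not reach only later rows make up. A row lasts 1/8 s, in which the tool goes at most 62.5 mm and 0.188 rad, less where a joint would pass 70% of its speed; a pose out of reach is approached as far as the arm can. The fingers move at their own pace and stop on an object; the grip force is fixed at half the most. Time passes only in rows, so rows that do not move let the fingers close. It prints the time, the measured TCP pose, the force, the opening and the grip force at its end. Input that does not fit is refused with a message, and nothing moves.
- bot.get_obs(): the state, without advancing time (a new reading comes with each control period).
- vision.capture(name): name is "scene" or "top" or "wrist"; returns a dict with "color" (384x512x3 uint8, red, green, blue), "K" (3x3 intrinsics, pixels), "R" (3x3) and "t" (3): a world point X has camera coordinates R X + t. Camera axes: x right, y down, z forward; pixel columns grow to the right and rows downward; lengths in mm; the calibration is good to about 2 mm. A picture is of the moment at which its call begins. There is no depth.
- bot.close_job(): hands the job in; it is judged then, once.
The state is a dict: "time": time; "joint_positions": joint angles; "dq": joint speeds; "tau": joint torques, N m; "tool_pos": TCP position; "tcp_rot": TCP orientation; "contact_force": force on the tool from outside, world axes, zero at the start; "moment": the same for the moment, N m; "grip_width": finger opening in mm; "finger_force": force on a finger pad.
Only numpy, scipy, OpenCV 4.12 (cv2) and the standard library are available. Lean on these libraries where they do the work, as an engineer would, in place of code of your own. Each camera call takes 0.05 s, during which the arm holds its last target. There are 200 camera calls.

## Working session

There is one attempt and no reset: what is moved stays moved. The work goes in short steps, Python scripts to look and compute and a shell command to move; the robot and the scene stay as the last step left them, time stands still between calls to the robot, and variables do not carry over. Pictures are saved under pics/ and viewed, at most 10 in all, crops included, and the job is handed in when it is done.

```bash
mkdir -p pics; python3 - <<'E'
from plant import bot,vision
import cv2,numpy as np
o=bot.get_obs()
for k in ("time","tool_pos","tcp_rot","contact_force","grip_width"): print(k,o[k])
for n in ("scene","top"):
    c=vision.capture(n); cv2.imwrite(f"pics/{n}0.png",c["color"][:,:,::-1]); print(n,c["K"].tolist(),np.round(c["R"],4).tolist(),c["t"])
    np.savez(f"{n}0.npz",**c)
E
```

```text
time 0.0
tool_pos [209.08085052 481.41897993 404.04361115]
tcp_rot [-3.14007319e+00 -2.09926832e-04  2.73180586e+00]
contact_force [-0.88405218  0.28335571  0.2477038 ]
grip_width 92.11997192768034
scene [[448.8587095638924, 0.0, 249.74855805544718], [0.0, 448.8587095638924, 188.62502085991352], [0.0, 0.0, 1.0]] [[0.9591, -0.2828, -0.0102], [-0.2071, -0.6771, -0.7062], [0.1928, 0.6794, -0.708]] [-504.22715099  228.08484628 1331.33047629]
top [[492.9168697139828, 0.0, 251.13941473907275], [0.0, 492.9168697139828, 192.9554363755428], [0.0, 0.0, 1.0]] [[-0.0281, -0.9996, -0.0084], [-0.9878, 0.029, -0.1527], [0.1529, 0.004, -0.9882]] [  13.36581136  544.90060346 1958.1395789 ]
```

View pics/scene0.png

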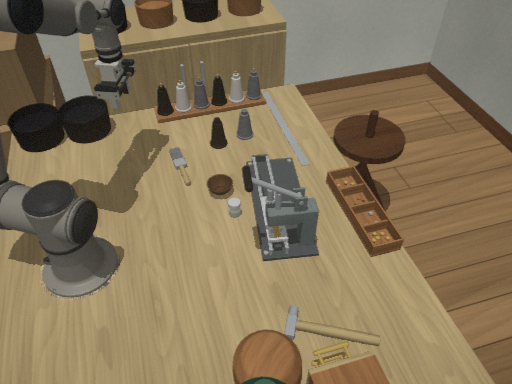

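View pics/top0.png

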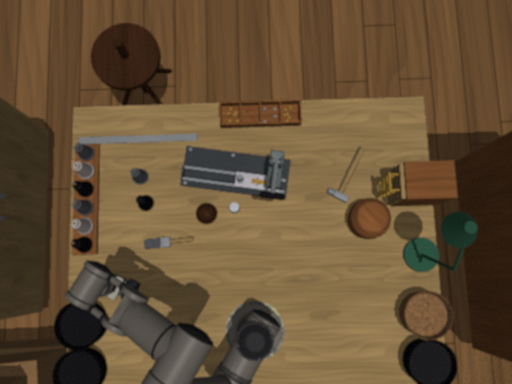

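The scene view shows the press at about (280,205), with the head nearest the camera and the lever bar near (248,178). In the top view the base plate spans (183,148)–(291,198), with the head on the right (-y). I'll zoom in on both.

```bash
python3 - <<'E'
import cv2,numpy as np
a=cv2.imread("pics/scene0.png")[145:265,225:335]; b=cv2.imread("pics/top0.png")[135:210,170:305]
A=cv2.resize(a,None,fx=5,fy=5,interpolation=cv2.INTER_CUBIC); B=cv2.resize(b,None,fx=5.9,fy=5.9,interpolation=cv2.INTER_CUBIC)
cv2.imwrite("pics/sz.png",A); cv2.imwrite("pics/tz.png",B)
E
```

```text
(no output)
```

View pics/sz.png

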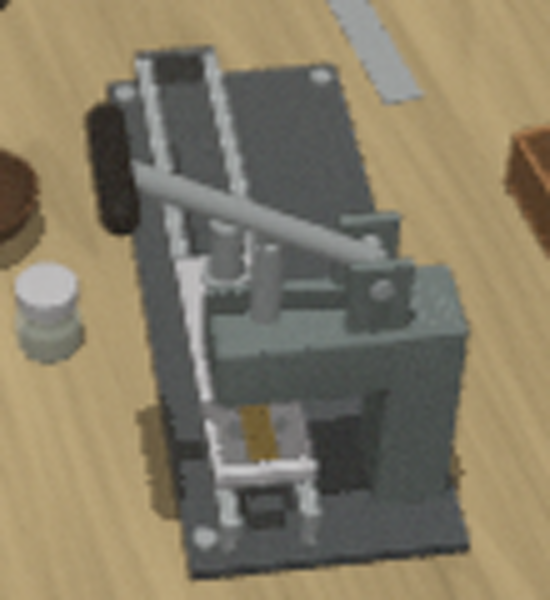

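View pics/tz.png

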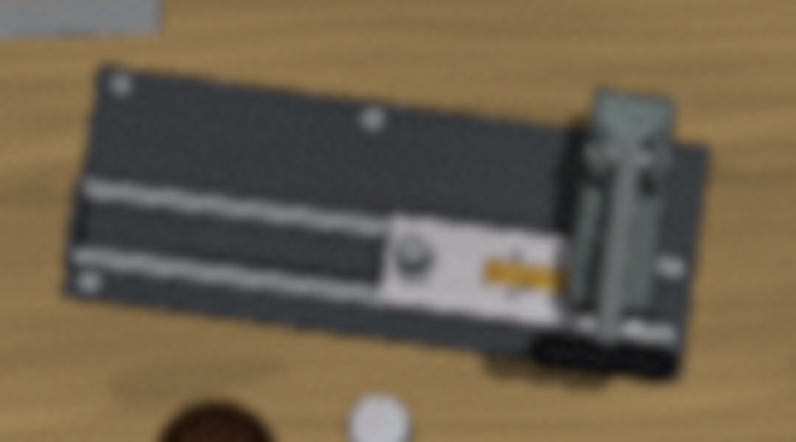

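The scene crop shows the post top near crop pixel (228,226), the lever bar centre near (112,168), and plate corners at (190,578), (468,548), (335,65) and (107,82). The top crop shows the post top at (412,250), the bar centre at (607,356), and corners at (100,65), (712,148), (680,378) and (63,297). Next I triangulate these.

```bash
cat > h.py <<'E'
import numpy as np, cv2
def load(n): return dict(np.load(n+".npz"))
def ray(c,p):
    R,t=c["R"],c["t"]; d=R.T@np.linalg.solve(c["K"],[p[0],p[1],1]); return -R.T@t,d/np.linalg.norm(d)
def plane(c,p,z):
    o,d=ray(c,p); return o+d*(z-o[2])/d[2]
def tri(obs):
    A=np.zeros((3,3));b=np.zeros(3);rs=[ray(c,p) for c,p in obs]
    for o,d in rs: M=np.eye(3)-np.outer(d,d);A+=M;b+=M@o
    X=np.linalg.solve(A,b); return X,[round(float(np.linalg.norm(np.cross(d,X-o))),1) for o,d in rs]
def proj(c,X):
    v=c["K"]@(c["R"]@np.asarray(X,float)+c["t"]); return v[:2]/v[2]
def pose2d(model,W):  # rigid 2D fit
    m=np.array(model,float)[:,:2];W=np.array(W)[:,:2];mc,wc=m.mean(0),W.mean(0)
    U,_,V=np.linalg.svd((m-mc).T@(W-wc));R=V.T@np.diag([1,np.sign(np.linalg.det(V.T@U.T))])@U.T
    t=wc-R@mc;return R,t,np.linalg.norm(m@R.T+t-W,axis=1)
E
python3 - <<'E'
from h import *
np.set_printoptions(precision=1,suppress=True)
s,t=load("scene0"),load("top0")
S=lambda u,v:((u+.5)/5-.5+225,(v+.5)/5-.5+145); T=lambda u,v:((u+.5)/5.9-.5+170,(v+.5)/5.9-.5+135)
cs=[S(190,578),S(468,548),S(335,65),S(107,82)]; ct=[T(680,378),T(712,148),T(100,65),T(63,297)]
for a,b in zip(cs,ct): print(plane(s,a,12),plane(t,b,12),*tri([(s,a),(t,b)]))
W=[plane(t,b,12) for b in ct]; print("sides",[np.linalg.norm(W[i]-W[i-1]) for i in range(4)])
ctr=np.mean(W,0)
yv=(W[3]+W[2]-W[0]-W[1]);print("ctr",ctr,"yaw",np.arctan2(-yv[0],yv[1]))
print("post top",*tri([(s,S(228,226)),(t,T(412,250))]))
print("bar",*tri([(s,S(112,168)),(t,T(607,356))]))
print("slide end far",*tri([(s,S(140,60)),(t,T(75,258))]))
E
```

```text
[ 522. -147.   12.] [ 521.9 -139.9   12. ] [ 523.7 -140.6    2.6] [0.4, 0.4]
[ 687.  -174.2   12. ] [ 684.9 -168.8   12. ] [ 688.  -169.7    5.2] [1.5, 1.5]
[762.3 259.2  12. ] [758.1 262.5  12. ] [761.3 262.6   8.8] [2.3, 2.3]
[597.2 290.3  12. ] [591.9 289.8  12. ] [594.3 289.4  12.7] [2.6, 2.6]
sides [np.float64(435.3874493070149), np.float64(165.54071901899735), np.float64(437.44948238404993), np.float64(168.45685794792607)]
ctr [639.2  60.9  12. ] yaw -0.16470420765430735
post top [603.6  41.7 100. ] [2.1, 2.1]
bar [497.7 -78.7 290.8] [0.4, 0.4]
slide end far [616.4 277.1  38.7] [2.0, 2.0]
```

The measurements agree: bar z is 291 mm against 289, and the implied press origin is about (603,36) with yaw -0.165, which puts the post at q of about 6. I'll rise and move toward the bar with the fingers closing along the press's y.

```bash
echo '{"finger_gap": [0, 0, 0, 0, 0], "sx": [-40, -90, -140, -190, -230], "sy": [-30, -70, -110, -150, -190], "sz": [-60, -110, -110, -110, -110], "twist": [-0.1, -0.245, -0.245, -0.245, -0.245]}' > path.dat && python3 -m crank path.dat; cat > d.py <<'E'
# shift from the present pose to a world TCP target and yaw, in tool axes
import sys,numpy as np
from scipy.spatial.transform import Rotation as Ro
from plant import bot
def shift(P,yaw):
    o=bot.get_obs();r=Ro.from_euler("xyz",o["tcp_rot"]).as_matrix()
    e=(yaw-o["tcp_rot"][2]+np.pi)%(2*np.pi)-np.pi
    return np.round(r.T@(np.array(P)-o["tool_pos"]),1),"turn",round(-e,3)
if __name__=="__main__": print(*shift([float(v) for v in sys.argv[1:4]],float(sys.argv[4])))
E
python3 d.py 497.7 -78.7 520 2.977
```

```text
time: 0.72
tool_pos: [334.8, 236.8, 514.2]
tcp_rot: [3.141, 0.001, 2.977]
contact_force: [0.6, -0.4, -0.2]
grip_width: 46.2
finger_force: 0.0
[-212.3 -284.6   -5.7] turn 0.0
```

```bash
echo '{"finger_gap": [0, 0, 0, 0, 0], "sx": [-35, -70, -105, -120, -120], "sy": [-47, -94, -141, -160, -160], "sz": [-6, -6, -6, -6, -6], "twist": [0, 0, 0, 0, 0]}' > path.dat && python3 -m crank path.dat; python3 - <<'E'
from plant import bot,vision
import cv2,numpy as np
c=vision.capture("wrist"); np.savez("w1.npz",**c); cv2.imwrite("pics/w1.png",c["color"][:,:,::-1])
print(np.round(-c["R"].T@c["t"],1),np.round(c["R"],3).tolist())
E
python3 d.py 497.7 -78.7 520 2.977
```

```text
time: 1.35
tool_pos: [427.0, 59.7, 519.4]
tcp_rot: [-3.141, -0.001, 2.974]
contact_force: [0.3, 1.1, -0.2]
grip_width: 1.1
finger_force: 0.0
[358.2  71.  499.2] [[0.166, 0.986, -0.001], [0.953, -0.16, 0.258], [0.254, -0.044, -0.966]]
[ -93.3 -125.7   -0.6] turn -0.002
```

View pics/w1.png

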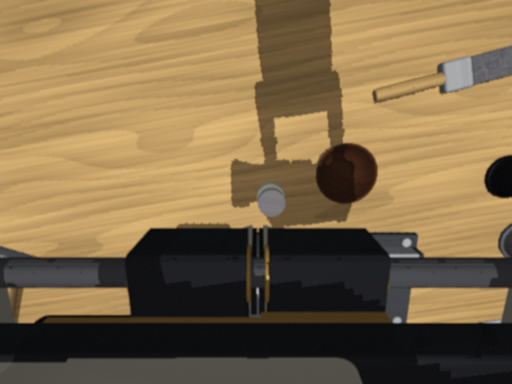

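The wrist view shows the closed fingers at about (258,270), the jar at (271,200) and the bowl at (347,173). The press is hidden behind the gripper. I'll go above the bar and look again.

```bash
echo '{"finger_gap": [0, 0, 0, 0, 0], "sx": [-35, -70, -93, -93, -93], "sy": [-47, -94, -126, -126, -126], "sz": [0, 0, 0, 10, 10], "twist": [0, 0, 0, 0, 0]}' > path.dat && python3 -m crank path.dat; python3 - <<'E'
from plant import bot,vision
import cv2,numpy as np
c=vision.capture("wrist"); np.savez("w2.npz",**c); cv2.imwrite("pics/w2.png",c["color"][:,:,::-1])
from h import proj
p=bot.get_obs()["tool_pos"]; print(p,"tip px",proj(c,p-[0,0,178]),"bar px",proj(c,[497.7,-78.7,290]))
E
```

```text
time: 2.02
tool_pos: [497.1, -77.0, 509.1]
tcp_rot: [3.141, -0.003, 2.978]
contact_force: [-0.1, -0.1, -0.3]
grip_width: 0.6
finger_force: 0.0
[497.00690043 -76.83545778 509.79972044] tip px [258.10811328 246.24382394] bar px [255.27153102 221.04674995]
```

View pics/w2.png

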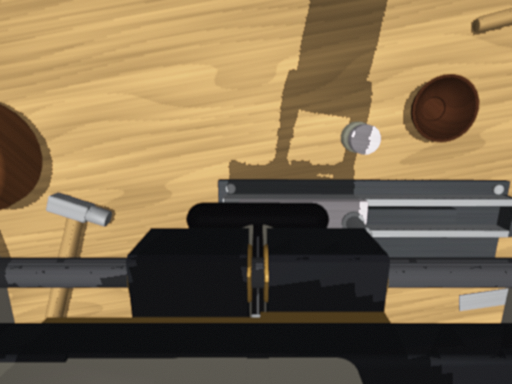

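The bar spans columns 188–328 and its near edge is at row 204. The projection predicts a centre of (255,221) with the near edge at 204, so the pose is confirmed. Now I press down along the arc.

```bash
echo '{"finger_gap": [0, 0, 0, 0, 0], "sx": [0, 2, 8, 14, 18], "sy": [0, 0, 0, 0, 0], "sz": [20, 33, 46, 60, 74], "twist": [0, 0, 0, 0, 0]}' > path.dat && python3 -m crank path.dat; echo '{"finger_gap": [0, 0, 0, 0, 0], "sx": [4, 6, 7, 7, 6], "sy": [0, 0, 0, 0, 0], "sz": [15, 30, 42, 54, 63], "twist": [0, 0, 0, 0, 0]}' > path.dat && python3 -m crank path.dat
```

```text
time: 2.7
tool_pos: [478.8, -74.5, 436.3]
tcp_rot: [3.141, -0.0, 2.978]
contact_force: [-2.6, 0.3, 3.0]
grip_width: 0.2
finger_force: 1.6
time: 3.32
tool_pos: [473.7, -74.3, 372.5]
tcp_rot: [3.141, -0.0, 2.977]
contact_force: [-2.1, 0.8, 4.1]
grip_width: 0.4
finger_force: 1.9
```

```bash
echo '{"finger_gap": [0, 0, 0], "sx": [0, 0, 0], "sy": [0, 0, 0], "sz": [4, 8, 9], "twist": [0, 0, 0]}' > path.dat && python3 -m crank path.dat; echo '{"finger_gap": [0, 0, 0], "sx": [0, 0, 0], "sy": [0, 0, 0], "sz": [1, 2, 2], "twist": [0, 0, 0]}' > path.dat && python3 -m crank path.dat
```

```text
time: 3.7
tool_pos: [474.0, -74.5, 364.0]
tcp_rot: [3.141, 0.001, 2.977]
contact_force: [-2.1, 2.6, 4.2]
grip_width: 0.4
finger_force: 1.9
time: 4.08
tool_pos: [474.0, -74.4, 363.1]
tcp_rot: [3.141, 0.002, 2.977]
contact_force: [-2.7, 2.6, 9.8]
grip_width: 0.3
finger_force: 5.0
```

```bash
echo '{"finger_gap": [0, 0, 0], "sx": [0, 0, 0], "sy": [0, 0, 0], "sz": [1.5, 1.5, 1.5], "twist": [0, 0, 0]}' > path.dat && python3 -m crank path.dat
```

```text
time: 4.45
tool_pos: [473.9, -74.4, 362.5]
tcp_rot: [3.142, 0.003, 2.977]
contact_force: [-5.1, 3.9, 16.9]
grip_width: 0.5
finger_force: 8.5
```

The lever is hard on its stop: the force climbs steeply and the tips are at 184.5 mm, where 186 was expected. Now I let it rise with the tool.

```bash
echo '{"finger_gap": [0, 0, 0, 0, 0], "sx": [0, 1, 1, -4, -10], "sy": [0, 0, 0, 0, 0], "sz": [-20, -45, -70, -95, -120], "twist": [0, 0, 0, 0, 0]}' > path.dat && python3 -m crank path.dat; echo '{"finger_gap": [0, 0, 40, 80, 80], "sx": [-8, -12, -12, -12, -12], "sy": [0, 0, 0, 0, 0], "sz": [-25, -50, -60, -60, -60], "twist": [0, 0, 0, 0, 0]}' > path.dat && python3 -m crank path.dat; python3 - <<'E'
from plant import bot,vision
import cv2,numpy as np
from h import *
c=vision.capture("wrist"); np.savez("w3.npz",**c); cv2.imwrite("pics/w3.png",c["color"][:,:,::-1])
s=vision.capture("scene"); np.savez("s3.npz",**s); cv2.imwrite("pics/s3.png",s["color"][:,:,::-1])
o=bot.get_obs(); print(o["tool_pos"],o["contact_force"])
ex,ey=np.array([.986,-.164,0]),np.array([.164,.986,0]); O=np.array([497.7,-78.7,0])+84.9*ex+130*ey
print("O",O,"post top px",proj(c,O+6*ey+[0,0,108]),proj(c,O+6*ey+[0,0,56]))
E
```

```text
time: 5.08
tool_pos: [483.9, -76.6, 481.5]
tcp_rot: [-3.141, 0.001, 2.977]
contact_force: [-0.1, 0.1, 0.5]
grip_width: 0.1
finger_force: 0.0
time: 5.7
tool_pos: [495.4, -78.2, 539.4]
tcp_rot: [3.141, -0.002, 2.977]
contact_force: [-0.3, 0.1, -0.1]
grip_width: 25.9
finger_force: 0.0
[495.44354185 -78.19507307 539.61157262] [-0.05224587 -0.28358966 -0.66041731]
O [602.7314  35.5564   0.    ] post top px [359.02523578 228.65579467] [348.58154341 216.16684705]
```

View pics/w3.png

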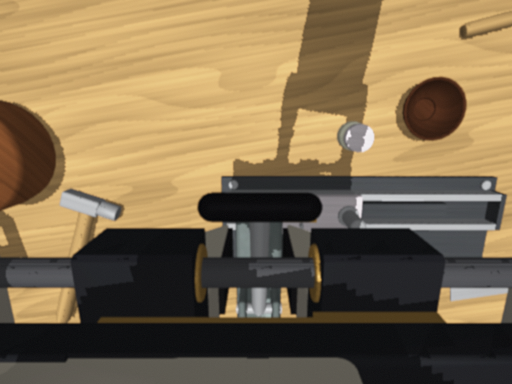

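The lever has sprung back up, with the bar at (260,207). The post foot is at about (349,216), where q=6 predicts it, so the carriage has not moved. Next I hover just behind the post for a clean view of it.

```bash
python3 d.py 675 43.8 430 2.977
```

```text
[-157.3  149.8  109.4] turn -0.0
```

```bash
echo '{"finger_gap": [80, 80, 80, 80, 80], "sx": [-42, -84, -126, -157, -157], "sy": [40, 80, 120, 150, 150], "sz": [0, 0, 15, 50, 100], "twist": [0, 0, 0, 0, 0]}' > path.dat && python3 -m crank path.dat;  echo '{"finger_gap": [80, 80], "sx": [0, 0], "sy": [0, 0], "sz": [10, 10], "twist": [0, 0]}' > path.dat && python3 -m crank path.dat; python3 - <<'E'
from plant import bot,vision
import cv2,numpy as np
from h import *
c=vision.capture("wrist"); np.savez("w4.npz",**c); cv2.imwrite("pics/w4.png",c["color"][:,:,::-1])
ex,ey=np.array([.986,-.164,0]),np.array([.164,.986,0]); O=np.array([602.7,35.6,0])
for z in (108,56): print("post px",z,proj(c,O+6*ey+[0,0,z]))
E
```

```text
time: 6.42
tool_pos: [676.9, 46.2, 437.8]
tcp_rot: [3.141, 0.001, 2.98]
contact_force: [0.3, -0.5, 0.3]
grip_width: 78.9
finger_force: 0.0
time: 6.68
tool_pos: [674.9, 43.7, 431.3]
tcp_rot: [-3.142, 0.0, 2.976]
contact_force: [0.8, 0.5, 0.0]
grip_width: 79.9
finger_force: 0.0
post px 108 [242.56479796 106.37360636]
post px 56 [244.77752037 106.42490209]
```

View pics/w4.png

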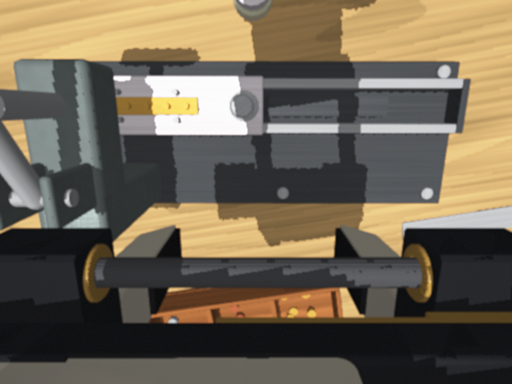

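The post's disc is at (243,105), against a prediction of (242.6,106.4). The carriage plate edge is at column 262 and the rails run to column 465. I'll refine the centre and check its height across two views.

```bash
python3 - <<'E'
from h import *
np.set_printoptions(precision=1,suppress=True)
w,s,t=load("w4"),load("scene0"),load("top0")
g=cv2.cvtColor(w["color"],cv2.COLOR_RGB2GRAY)[80:132,215:262]
m=(g<150).astype(np.uint8); n,l,st,ce=cv2.connectedComponentsWithStats(m)
i=l[25,28]; print(st[i],ce[i]+[215,80])
cn=max(cv2.findContours((l==i).astype(np.uint8),0,1)[0],key=cv2.contourArea); (cx,cy),r=cv2.minEnclosingCircle(cn); print(cx+215,cy+80,r, 11*w["K"][0,0]/320)
S=(225+228.5/5-.5,145+226.5/5-.5); T=(170+412.5/5.9-.5,135+250.5/5.9-.5)
for p in ((243,105),(cx+215,cy+80)):
  print(plane(w,p,108),*tri([(w,p),(s,S)]),*tri([(w,p),(t,T)]),*tri([(w,p),(s,S),(t,T)]))
E
python3 d.py 603.7 41.5 330 2.977;
```

```text
[ 18   9  27  34 634] [246.3 105.2]
245.0 105.5 16.77060890197754 11.22732836770876
[602.6  42.1 108. ] [604.   41.3 101.1] [1.6, 1.6] [602.3  41.9  96.1] [0.3, 0.3] [603.2  41.7 100.4] [0.7, 2.5, 1.8]
[603.3  43.8 108. ] [604.7  43.   99.3] [1.5, 1.5] [603.3  42.7  90. ] [0.4, 0.4] [603.6  42.6  99.2] [1.0, 2.4, 2.0]
[ 70.3 -13.9 102.7] turn -0.001
```

The post is at about (603,42) and its top measures 100±8 mm against 108 given, so xy is solid. I'll move over it and descend to a grasp height of 86 mm.

```bash
echo '{"finger_gap": [80, 80, 80, 80, 80], "sx": [45, 70, 70, 70, 70], "sy": [-9, -14, -14, -14, -14], "sz": [20, 55, 95, 110, 110], "twist": [0, 0, 0, 0, 0]}' > path.dat && python3 -m crank path.dat; python3 d.py 603.3 41.8 245 2.977
```

```text
time: 7.35
tool_pos: [604.2, 41.5, 321.7]
tcp_rot: [3.141, 0.001, 2.976]
contact_force: [-0.4, -0.7, 0.5]
grip_width: 79.9
finger_force: 0.0
[ 1.1  0.2 76.7] turn -0.001
```

```bash
echo '{"finger_gap": [70, 70, 70, 60, 50], "sx": [1, 1, 1, 1, 1], "sy": [0, 0, 0, 0, 0], "sz": [30, 55, 76, 76, 76], "twist": [0, 0, 0, 0, 0]}' > path.dat && python3 -m crank path.dat; python3 - <<'E'
from plant import bot,vision
import cv2,numpy as np
from h import *
c=vision.capture("wrist"); s=vision.capture("scene"); 
a=c["color"][150:340,130:390]; b=s["color"][140:270,215:345]
A=cv2.resize(a,(390,285));B=cv2.resize(b,(390,390),interpolation=cv2.INTER_CUBIC)
A=cv2.copyMakeBorder(A,0,105,0,0,cv2.BORDER_CONSTANT)
cv2.imwrite("pics/g.png",np.hstack([A,B])[:,:,::-1]); print(bot.get_obs()["tool_pos"],bot.get_obs()["contact_force"])
E
```

```text
time: 7.98
tool_pos: [603.6, 41.8, 246.6]
tcp_rot: [3.141, 0.003, 2.977]
contact_force: [-0.1, -0.0, -0.6]
grip_width: 54.6
finger_force: 0.0
[603.3416668   41.84081834 246.34629151] [-0.42650589  0.03229802 -0.25872434]
```

View pics/g.png

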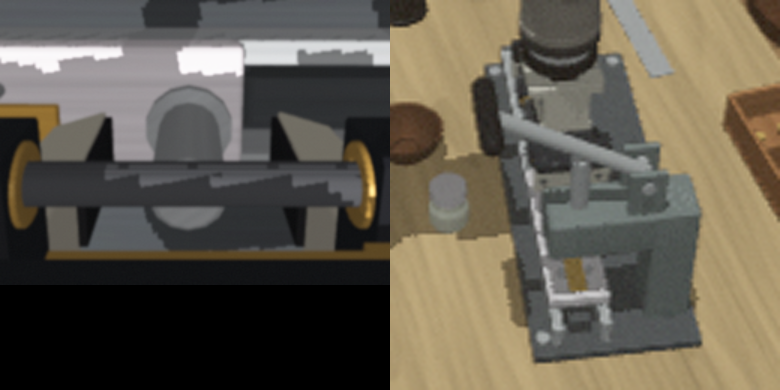

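The post stands centred between the open pads at about (190,150) in the left half, and the lever is up and clear. Closing now.

```bash
echo '{"finger_gap": [10, 10, 10, 10, 10], "sx": [0, 0, 0, 0, 0], "sy": [0, 0, 0, 0, 0], "sz": [0, 0, 0, 0, 0], "twist": [0, 0, 0, 0, 0]}' > path.dat && python3 -m crank path.dat
```

```text
time: 8.7
tool_pos: [602.7, 41.8, 244.6]
tcp_rot: [-3.141, -0.0, 2.977]
contact_force: [0.5, -0.7, 2.3]
grip_width: 21.2
finger_force: 30.0
```

Gripped: 21.2 mm opening at 30 N. I slide 68 mm to q≈74, which is before the earliest possible notch.

```bash
echo '{"finger_gap": [10, 10, 10, 10, 10], "sx": [0, 0, 0, 0, 0], "sy": [10, 25, 42, 58, 68], "sz": [0, 0, 0, 0, 0], "twist": [0, 0, 0, 0, 0]}' > path.dat && python3 -m crank path.dat; echo '{"finger_gap": [10], "sx": [0], "sy": [0], "sz": [0], "twist": [0]}' > path.dat && python3 -m crank path.dat;echo '{"finger_gap": [10, 10, 10], "sx": [0, 0, 0], "sy": [1, 2, 3], "sz": [0, 0, 0], "twist": [0, 0, 0]}' > path.dat && python3 -m crank path.dat
```

```text
time: 9.32
tool_pos: [613.9, 108.3, 244.6]
tcp_rot: [-3.139, -0.0, 2.977]
contact_force: [-1.9, -8.9, 2.8]
grip_width: 21.4
finger_force: 30.0
time: 9.45
tool_pos: [614.0, 109.5, 244.7]
tcp_rot: [3.141, 0.001, 2.977]
contact_force: [-0.1, 1.1, 2.0]
grip_width: 21.3
finger_force: 30.0
time: 9.82
tool_pos: [614.4, 111.7, 244.6]
tcp_rot: [-3.141, 0.0, 2.976]
contact_force: [0.2, -3.2, 1.8]
grip_width: 21.6
finger_force: 30.0
```

```bash
f(){ grep -E 'time|tool_pos|contact'|tr '\n' ' ';echo; }
echo '{"finger_gap": [10, 10, 10, 10], "sx": [0, 0, 0, 0], "sy": [1, 2, 3, 4], "sz": [0, 0, 0, 0], "twist": [0, 0, 0, 0]}' > path.dat && python3 -m crank path.dat|f
echo '{"finger_gap": [10, 10, 10, 10], "sx": [0, 0, 0, 0], "sy": [1, 2, 3, 4], "sz": [0, 0, 0, 0], "twist": [0, 0, 0, 0]}' > path.dat && python3 -m crank path.dat|f
echo '{"finger_gap": [10, 10, 10, 10], "sx": [0, 0, 0, 0], "sy": [1, 2, 3, 4], "sz": [0, 0, 0, 0], "twist": [0, 0, 0, 0]}' > path.dat && python3 -m crank path.dat|f
```

```text
time: 10.32 tool_pos: [615.1, 116.0, 244.7] contact_force: [0.2, -3.5, 2.3] 
time: 10.82 tool_pos: [615.7, 119.9, 244.6] contact_force: [1.1, -3.6, 2.7] 
time: 11.32 tool_pos: [616.4, 124.2, 244.6] contact_force: [1.7, -0.1, 3.5]
```

The resistance vanished at y=124, which may be the notch starting to draw. Small steps from here.

```bash
f(){ grep -E 'time|tool_pos|contact'|tr '\n' ' ';echo; }
echo '{"finger_gap": [10, 10], "sx": [0, 0], "sy": [0.5, 1], "sz": [0, 0], "twist": [0, 0]}' > path.dat && python3 -m crank path.dat|f
echo '{"finger_gap": [10, 10], "sx": [0, 0], "sy": [0.5, 1], "sz": [0, 0], "twist": [0, 0]}' > path.dat && python3 -m crank path.dat|f
```

```text
time: 11.58 tool_pos: [616.6, 125.2, 244.6] contact_force: [3.5, 1.7, 2.4] 
time: 11.82 tool_pos: [616.8, 126.1, 244.7] contact_force: [3.7, 4.9, 3.1]
```

The carriage now pulls forward at +5 N, so it is in the notch's draw zone. I continue to the centre.

```bash
f(){ grep -E 'time|tool_pos|contact'|tr '\n' ' ';echo; }
echo '{"finger_gap": [10, 10], "sx": [0, 0], "sy": [0.5, 1], "sz": [0, 0], "twist": [0, 0]}' > path.dat && python3 -m crank path.dat|f
echo '{"finger_gap": [10, 10], "sx": [0, 0], "sy": [0.5, 1], "sz": [0, 0], "twist": [0, 0]}' > path.dat && python3 -m crank path.dat|f
```

```text
time: 12.08 tool_pos: [617.0, 127.7, 244.7] contact_force: [5.2, 6.9, 1.0] 
time: 12.32 tool_pos: [617.1, 128.8, 244.7] contact_force: [4.0, 8.0, 1.7]
```

```bash
f(){ grep -E 'time|tool_pos|contact'|tr '\n' ' ';echo; }
echo '{"finger_gap": [10, 10], "sx": [0, 0], "sy": [0.5, 1], "sz": [0, 0], "twist": [0, 0]}' > path.dat && python3 -m crank path.dat|f
echo '{"finger_gap": [10, 10], "sx": [0, 0], "sy": [0.5, 1], "sz": [0, 0], "twist": [0, 0]}' > path.dat && python3 -m crank path.dat|f
```

```text
time: 12.58 tool_pos: [617.3, 129.8, 244.7] contact_force: [4.6, 7.0, 1.3] 
time: 12.82 tool_pos: [617.4, 130.2, 244.7] contact_force: [2.7, 3.2, 2.7]
```

```bash
f(){ grep -E 'time|tool_pos|contact'|tr '\n' ' ';echo; }
echo '{"finger_gap": [10, 10], "sx": [0, 0], "sy": [0.5, 0.5], "sz": [0, 0], "twist": [0, 0]}' > path.dat && python3 -m crank path.dat|f
echo '{"finger_gap": [10, 10], "sx": [0, 0], "sy": [0.5, 0.5], "sz": [0, 0], "twist": [0, 0]}' > path.dat && python3 -m crank path.dat|f
```

```text
time: 13.08 tool_pos: [617.5, 130.3, 244.7] contact_force: [4.0, 4.2, 2.7] 
time: 13.32 tool_pos: [617.5, 130.5, 244.6] contact_force: [3.1, 1.1, 3.3]
```

The carriage is locked: the position barely moves and the force has dropped to about zero, as in the middle of the notch. I'll check that it holds.

```bash
echo '{"finger_gap": [10, 10, 10], "sx": [0, 0, 0], "sy": [0.2, 0.2, 0.2], "sz": [0, 0, 0], "twist": [0, 0, 0]}' > path.dat && python3 -m crank path.dat; echo '{"finger_gap": [10, 10, 10], "sx": [0, 0, 0], "sy": [0, 0, 0], "sz": [0, 0, 0], "twist": [0, 0, 0]}' > path.dat && python3 -m crank path.dat; python3 - <<'E'
from plant import vision
import cv2,numpy as np
s=vision.capture("scene")["color"][60:330,150:430]; t=vision.capture("top")["color"][100:260,120:410]
A=cv2.resize(s,(389,375)); B=cv2.resize(t,(400,221)); B=cv2.copyMakeBorder(B,0,154,0,0,0)
cv2.imwrite("pics/end.png",np.hstack([A,B])[:,:,::-1])
E
```

```text
time: 13.7
tool_pos: [617.5, 130.6, 244.6]
tcp_rot: [-3.141, 0.0, 2.977]
contact_force: [3.8, -1.6, 4.4]
grip_width: 21.2
finger_force: 30.0
time: 14.08
tool_pos: [617.5, 130.7, 244.6]
tcp_rot: [-3.141, 0.0, 2.977]
contact_force: [5.0, -1.9, 4.3]
grip_width: 21.4
finger_force: 30.0
```

View pics/end.png

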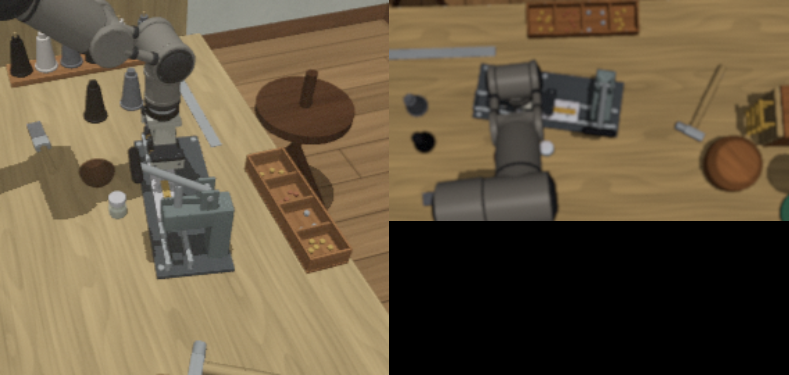

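The carriage has moved out, with the brass bar now ahead of the head. The lever is up, the bystanders are in place, and the grip holds at 30 N with a near-zero feed force. Handing in.

```bash
python3 -c "
from plant import bot
print(bot.close_job())"
```

```text
the job is handed in; nothing more can be done
None
```

I pressed the lever to its stop and it came back up. I then slid the carriage to its notch at about 96 mm of travel and handed the job in at about 14 s, with the post still gripped at 30 N.

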